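Pin the lid back on the can-sample case

ROBOT

A 6-joint arm with a two-finger parallel gripper is mounted at the origin on the work surface. World frame = base frame: x ahead of the robot, y to its left, z up, the work surface at z = 0. Lengths are in m, angles in rad, forces in N, time in s.
With the tool pointing down it reaches from about 0.425 to 0.95 m from the base axis. Payload 3.5 kg.
Tool frame: the origin (TCP) lies on the centre line of the jaws, within the pads' length; the fingertips stand 17 mm ahead of it and the grasp point (between the pads) lies 2 mm behind it; z points along the fingers, y is the line along which they close (so a half turn about z gives the same grasp; the last joint's range is limited). The gripper opens to 85 mm and grips with 20 to 120 N. Pads are 22 mm wide; open, the fingers measure 114 mm over their backs; the gripper's body (76 mm by 85 mm) begins 54 mm behind the grasp point. The pads swing forward as they close: fully open they stand 13 mm farther back than shut.
Start: joints at [-1.456, 0.286, 1.577, -0, 1.279, -0.15], TCP at [0.177, -0.651, 0.248] pointing down, gripper open.
Joint ranges: [-2.77, 2.77], [-0.9, 2.22], [0.21, 2.48], [-1.53, 4.67], [0.24, 2.81], [-2.84, 2.84]. Speed limits (rad/s): [2.79, 2.79, 3.14, 3.14, 3.14, 3.14].

INTERFACE

Orientations are given as a unit quaternion [x, y, z, w].
In Python, from plant import ctrl gives the robot as it stands. The module is installed in compiled form; this text tells all that it offers.
- The arm moves only by the tool drive_tool, never from a script. Its argument "moves" is a list of rows, each a list of 3 entries, a list of its own where there are three numbers: the turn, a rotation vector about the tool's x, y, z in rad, then the shift along the tool's x, y, z in m, then the finger opening in m, from 0 to 0.0854. A call has 1 to 5 rows; each row shifts and turns the commanded pose from where the row before left it, along the tool's axes as they then stand; what a row does not reach is not made up. A row lasts 1/8 s, in which the tool goes at most 62.5 mm and 10.7 degrees, less where a joint would pass 70% of its speed; a pose out of reach is approached as far as the arm can. A call with a gripper value outside its range is refused whole. The fingers move at their own pace and stop on an object; "grip_force" is the grip in N (left out, the last holds). Time passes only in rows, so rows that do not move let the fingers close. It gives the time, the measured TCP pose, the force, the opening and the grip force at its end, in the units of the state.
- ctrl.get_state(): the state, without advancing time (a new reading comes with each control period).
- ctrl.read_camera(name): name is "scene" or "top" or "wrist"; returns a dict with "image" (400x640x3 uint8, red, green, blue), "fx", "fy", "cx", "cy" (pixels), "R" (3x3) and "t" (3): a world point X has camera coordinates R X + t. Camera axes: x right, y down, z forward; pixel columns grow to the right and rows downward; lengths in m; the calibration is good to about 2 mm. The wrist camera is an equidistant fisheye: a pixel r from the principal point sees the ray r / f radians off the axis. A picture is of the moment at which its call begins. There is no depth.
- ctrl.sign_off(): hands the job in; it is judged then, once.
The state is a dict: "time": time; "qpos": joint angles; "dq": joint speeds; "joint_efforts": joint torques, N m; "eef_pos": TCP position; "tcp_rot": TCP orientation; "contact_force": force on the tool from outside, world axes, zero at the start; "wrist_torque": the same for the moment, N m; "opening": opening from 0.0 (shut) to 1.0 (fully open); "finger_force": force on a finger pad.
Only numpy, scipy, OpenCV 4.12 (cv2) and the standard library are available. Lean on these libraries where they do the work, as an engineer would, in place of code of your own. Each camera call takes 0.05 s, during which the arm holds its last target. There are 200 camera calls.

TASK

The clear lid of the steel sample case is lying in place with its yellow hinge knuckle between the two dark ones of the case, but the hinge pin is out. Take the long hinge pin with the blue grip out of the white pin block, slide it down through the three aligned knuckles until its flange rests on the flared top one, and let go. Leave the short orange-gripped latch pin in the block and the lid lying closed on the case.

Things in the scene. Friction and masses are not known exactly. Their poses are not given: they have to be found in the camera images.
- hinge_pin: Hinge pin, upright, 0.18 kg: steel shaft 14 mm thick, 96 long, nose tapered to 6 over the last 10; flange 52 wide, 6 thick; round blue grip 26 wide, 45 tall. Origin: tip of the nose; z up: flange underside at 96, grip 102 to 147. Starts in a hole of the white block (fixed, 70 x 160 x 104 tall, two holes 20 wide, 80 apart), flange on its top; lift over 96 to free it.
- latch_pin: The wrong pin, in the block's other hole, to be left there: same shape, but orange grip and a shaft only 45 mm long (flange 45 to 51, grip 51 to 96 above its origin, the tip of its nose; z up). Its flange and grip stand as high as the hinge pin's.
- hinge_mouth (a point): Centre of the rim of the top knuckle of the case's hinge, 146 mm above the table; z up the hinge axis, y away from the case (fixed steel box 200 x 180 x 90, wall 30 from the axis), x along its side. Mouth 40 wide inside, narrowing over 16 to the 24 bore. Dark knuckles 0 to 34 and 68 to 91 below it, open below; dark strap at +y. Pin home: flange on this rim, nose 96 below.
- lid: Loose lid, 0.6 kg: clear plate 200 x 180 x 10 mm with yellow edges and a yellow knuckle (34 wide, 24 bore, 26 tall), lying flat on the case, plate top 100 above the table. Origin: on the knuckle's axis at its underside, 64 below the hinge mouth; z up, x along the case's side, plate centre 120 along -y.
Not all that is in view belongs to the job. What is shaped like the hinge_pin but purple is not meant.

How it is judged:
By the outcome, as a careful person would: the job done as asked, in the order asked, and still so for the second after the job is handed in, with the robot touching nothing.
It also fails if it takes over 45 s, if anything falls off the work surface, if the arm or the gripper's body presses on something with over 40 N, if the wrist force passes 120 N, or if a joint passes its speed limit or range.

## Working session

There is one attempt and no reset: what is moved stays moved. The work goes in short steps, Python scripts to look and compute and a tool call to move; the robot and the scene stay as the last step left them, time stands still between calls to the robot, and variables do not carry over. Pictures are saved under pics/ and viewed, at most 10 in all, crops included, and the job is handed in when it is done.

Besides the shell and the picture viewer there is one more tool, called after "Call:" as a command line: name --argument value ..., lists and objects as JSON in quotes. drive_tool: Moves the arm, as the interface text tells. Its arguments: {"type":"object","properties":{"moves":{"type":"array","items":{"type":"array"}},"grip_force":{"type":"number"}},"required":["moves"]}

```bash
mkdir -p pics; cat > h.py <<'E'
import numpy as np, cv2, pickle
from plant import ctrl
def snap(n,f):
    c=ctrl.read_camera(n); cv2.imwrite(f'pics/{f}.png',c['image'][:,:,::-1]); pickle.dump(c,open(f'pics/{f}.pkl','wb')); return c
def load(f): return pickle.load(open(f'pics/{f}.pkl','rb'))
def ray(c,u,v,fish=False):
    x,y=(u-c['cx'])/c['fx'],(v-c['cy'])/c['fy']
    if fish:
        r=np.hypot(x,y); d=np.array([x/r*np.sin(r),y/r*np.sin(r),np.cos(r)]) if r>0 else np.array([0,0,1.])
    else: d=np.array([x,y,1.])
    R=np.array(c['R']);return -R.T@np.array(c['t']), R.T@d
def atz(c,u,v,z,fish=False):
    o,d=ray(c,u,v,fish); return o+d*(z-o[2])/d[2]
def proj(c,X,fish=False):
    p=np.array(c['R'])@np.array(X)+np.array(c['t'])
    if fish:
        r=np.hypot(p[0],p[1]);th=np.arctan2(r,p[2]);return c['cx']+c['fx']*th*p[0]/r,c['cy']+c['fy']*th*p[1]/r
    return c['cx']+c['fx']*p[0]/p[2],c['cy']+c['fy']*p[1]/p[2]
E
python3 - <<'E'
from h import *
a=snap('scene','s0')
b=snap('top','t0')
for c in(a,b):print(c['fx'],c['cx'],c['cy'],np.round(-np.array(c['R']).T@c['t'],3))
print(ctrl.get_state())
E
```

```text
408.8113386723726 320.3218345119113 199.71660160042083 [ 0.739 -0.24   0.644]
470.93262303266243 327.14697082945816 201.74009058947746 [0.366 0.098 0.978]
{'time': 0.1, 'qpos': array([-1.45598810e+00,  2.87105733e-01,  1.57802706e+00, -1.83991738e-06,
        1.27860717e+00, -1.50001921e-01]), 'dq': array([ 0.00037963, -0.00133081, -0.00220287, -0.00081876, -0.00061059,
        0.0008341 ]), 'joint_efforts': array([ 6.34056923e-04, -4.07296371e+01, -2.93697882e+01, -1.57340519e-04,
        3.41922845e-03,  5.98226194e-06]), 'eef_pos': array([ 0.1766274 , -0.65090354,  0.24706827]), 'tcp_rot': array([ 9.91246640e-01,  1.32018734e-01,  1.80114085e-05, -1.07350363e-03]), 'contact_force': array([-0.28614213, -0.21731039, -0.45240305]), 'wrist_torque': array([-0.00811558,  0.01350827,  0.00310884]), 'finger_force': 0.0, 'opening': 0.999956528308188}
```

View pics/s0.png

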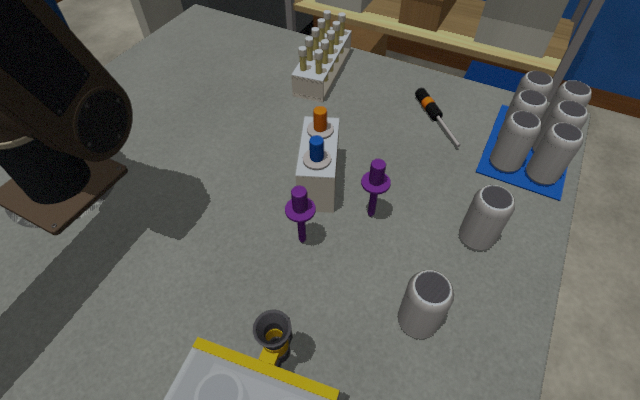

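View pics/t0.png

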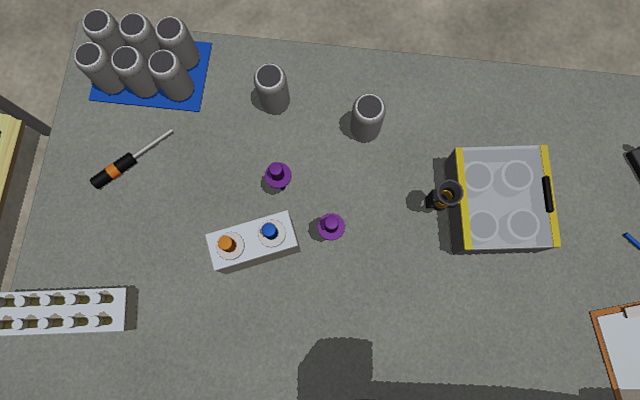

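The scene view shows the block with the blue grip (316,148) and the orange grip (320,118). Purple pins are at (300,205) and (377,175), and the hinge mouth is at (273,330).

Things that could be mistaken for the hinge pin in the top view are blue (270,229), orange (227,243, latch pin), purple (279,172) and purple (332,224). By the description I choose the blue one. Next is a close crop and the measurements.

```bash
python3 - <<'E'
from h import *
s,t=load('s0'),load('t0')
def crop(c,u,v,w=50,h=37): return cv2.resize(c['image'][max(0,v-h):v+h,u-w:u+w,::-1],(400,296),interpolation=cv2.INTER_CUBIC)
cv2.imwrite('pics/c0.png',np.vstack([np.hstack([crop(t,265,228),crop(t,448,195)]),np.hstack([crop(s,316,150),crop(s,273,335)])]))
def blob(c,cond,roi):
    x0,y0,x1,y1=roi; hsv=cv2.cvtColor(c['image'],cv2.COLOR_RGB2HSV)[y0:y1,x0:x1]
    m=cv2.inRange(hsv,*cond); n,l,st,ce=cv2.connectedComponentsWithStats(m)
    return [(st[i][:4]+[x0,y0,0,0],st[i][4],np.round(ce[i]+[x0,y0],1)) for i in range(1,n) if st[i][4]>15]
B=((100,120,40),(128,255,255));O=((5,150,80),(18,255,255));P=((130,80,30),(160,255,255))
print('top blue',blob(t,B,(240,200,310,260)),'or',blob(t,O,(200,220,250,260)),'pu',blob(t,P,(250,140,360,260)))
print('sc blue',blob(s,B,(290,120,340,180)),'or',blob(s,O,(300,100,335,140)),'pu',blob(s,P,(270,140,400,260)))
for n,u,v in(('blue',271,228),('or',228,242),('pu',332,223),('pu',278,170)):print(n,atz(t,u,v,.155))
print('mouth',atz(t,451,192,.146),atz(s,273,330,.146))
E
```

```text
top blue [(array([262, 223,  16,  16]), np.int32(183), array([269.2, 230.6]))] or [(array([218, 236,  17,  15]), np.int32(174), array([225.6, 243.2]))] pu [(array([265, 162,  26,  28]), np.int32(544), array([277.7, 174.9])), (array([318, 213,  27,  27]), np.int32(575), array([330.9, 226.2]))]
sc blue [(array([309, 136,  15,  26]), np.int32(321), array([316. , 148.3]))] or [(array([314, 106,  13,  26]), np.int32(291), array([319.7, 118.5]))] pu [(array([361, 159,  30,  58]), np.int32(863), array([375.2, 182.6])), (array([285, 185,  31,  57]), np.int32(918), array([299.8, 209.1]))]
blue [0.48879685 0.21344087 0.155     ]
or [0.45571325 0.28508613 0.155     ]
pu [0.5097389  0.10727845 0.155     ]
pu [0.59584295 0.21546714 0.155     ]
mouth [ 0.59218572 -0.10112823  0.146     ] [ 0.59577346 -0.10118985  0.146     ]
```

View pics/c0.png

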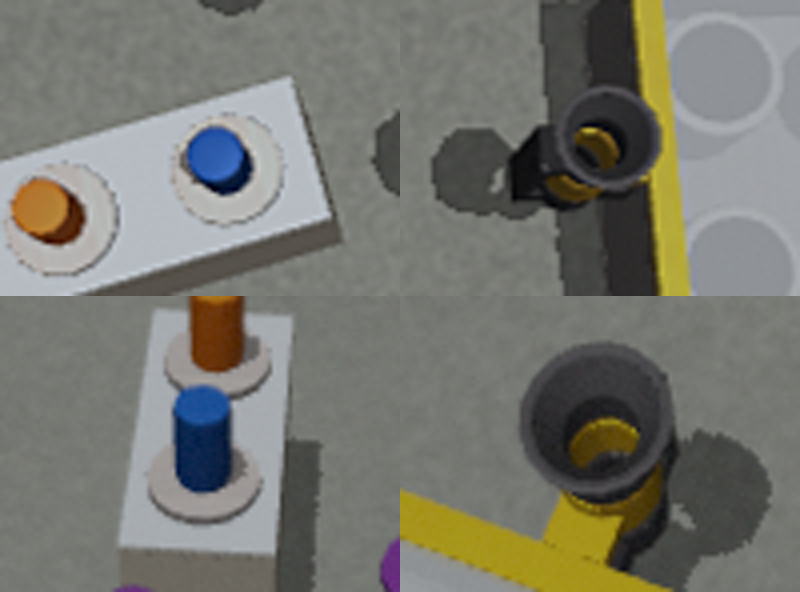

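The crop confirms it. The blue grip stands in the block at the near hole (top view disc centre ≈(269,229), scene ≈(316.5,140)) with the orange latch pin beside it. The hinge mouth rim is centred at top (450.2,192.5) and scene (272.3,329.3), with the yellow knuckle aligned below it.

```bash
cat >> h.py <<'E'
def pose():
    s=ctrl.get_state(); from scipy.spatial.transform import Rotation as Ro
    R=Ro.from_quat(s['tcp_rot']).as_matrix(); return s,s['eef_pos'],R
def to(target,yaw=None,tilt=True):
    "shift in the present tool axes, and turn, to reach tool-down target with tool x at yaw"
    from scipy.spatial.transform import Rotation as Ro
    s,p,R=pose(); y0=np.arctan2(R[1,0],R[0,0])
    yaw=y0 if yaw is None else yaw
    D=np.array([[np.cos(yaw),np.sin(yaw),0],[np.sin(yaw),-np.cos(yaw),0],[0,0,-1]])
    print('t',round(s['time'],2),'p',np.round(p,4),'yaw',round(y0,4),'turn',np.round(Ro.from_matrix(R.T@D).as_rotvec(),4),'shift now-axes',np.round(R.T@(np.array(target)-p),4),'target-axes',np.round(D.T@(np.array(target)-p),4))
E
python3 - <<'E'
from h import *
s,t=load('s0'),load('t0')
from scipy.optimize import least_squares
def tri(a,b):
    r=least_squares(lambda X:np.r_[np.subtract(proj(t,X),a),np.subtract(proj(s,X),b)],[.5,.1,.15]); return np.round(r.x,4),np.round(r.fun,1)
print('blue',atz(t,269,229.2,.155),atz(s,316.5,140.2,.155),tri((269,229.2),(316.5,140.2)))
print('blue flange',atz(t,272,233,.110))
print('or',atz(t,225.5,242.7,.155))
print('mouth',atz(t,450.2,192.5,.146),atz(s,272.3,329.3,.146),tri((450.2,192.5),(272.3,329.3)))
# simulate arc
import math
p=np.array([.1766,-.6509]);yaw=.265
for k in range(20):
    # commanded: turn -0.093 then shift
    yaw+=.093; ax=np.array([math.cos(yaw),math.sin(yaw)]);ay=np.array([math.sin(yaw),-math.cos(yaw)])
    p=p+.061*ax+.005*ay
    if k%5==4: print(k,p,np.hypot(*p),yaw)
E
```

```text
blue [0.48627713 0.2166576  0.155     ] [0.48803432 0.21621918 0.155     ] (array([0.4869, 0.2172, 0.1535]), array([-0.2, -0.3, -0.3,  0.1]))
blue flange [0.48640428 0.21659525 0.11      ]
or [0.45400139 0.28925555 0.155     ]
mouth [ 0.59108956 -0.09973704  0.146     ] [ 0.59453019 -0.10083693  0.146     ] (array([ 0.593 , -0.1   ,  0.1418]), array([-0.4, -0.4, -0.4,  0.1]))
4 [ 0.44814762 -0.51561191] 0.6831485425376032 0.7299999999999999
9 [ 0.63019648 -0.27292035] 0.6867555005626426 1.1949999999999998
14 [0.68408724 0.02563746] 0.6845674797105501 1.6599999999999997
19 [0.59837584 0.31666071] 0.6769990063339613 2.1249999999999996
```

Call:
drive_tool --moves '[[[0,0,-0.093],[0.061,0.005,0],0.085],[[0,0,-0.093],[0.061,0.005,0],0.085],[[0,0,-0.093],[0.061,0.005,0],0.085],[[0,0,-0.093],[0.061,0.005,0],0.085],[[0,0,-0.093],[0.061,0.005,0],0.085]]'

```text
time: 0.72
eef_pos: [0.4612, -0.5409, 0.2474]
tcp_rot: [0.934, 0.358, -0.0, -0.001]
contact_force: [-0.2, -0.2, -0.4]
opening: 0.996
finger_force: 0.0
```

Call:
drive_tool --moves '[[[0,0,-0.093],[0.061,0.0,0],0.085],[[0,0,-0.093],[0.061,0.0,0],0.085],[[0,0,-0.093],[0.061,0.0,0],0.085],[[0,0,-0.093],[0.061,-0.005,0],0.085],[[0,0,-0.093],[0.061,-0.005,0],0.085]]'

```text
time: 1.35
eef_pos: [0.6358, -0.2953, 0.2474]
tcp_rot: [0.826, 0.564, -0.0, -0.001]
contact_force: [0.8, 0.1, -0.1]
opening: 0.994
finger_force: 0.0
```

Call:
drive_tool --moves '[[[0,0,-0.09],[0.06,-0.01,0],0.085],[[0,0,-0.09],[0.06,-0.01,0],0.085],[[0,0,-0.09],[0.06,-0.01,0],0.085],[[0,0,-0.09],[0.06,-0.01,0],0.085],[[0,0,-0.09],[0.06,-0.01,0],0.085]]'

```text
time: 1.98
eef_pos: [0.644, 0.0063, 0.2476]
tcp_rot: [0.679, 0.734, -0.0, -0.0]
contact_force: [-0.1, 0.1, -0.2]
opening: 0.995
finger_force: 0.0
```

```bash
python3 -c "
from h import *
to([.487,.2165,.248],1.99)"
```

```text
t 1.98 p [0.644  0.0063 0.2476] yaw 1.6478 turn [-0.0007 -0.0005 -0.3422] shift now-axes [ 2.216e-01 -1.403e-01 -2.000e-04] target-axes [ 0.2559 -0.0578 -0.0004]
```

Call:
drive_tool --moves '[[[0,0,-0.171],[0,0,0],0.07],[[0,0,-0.171],[0,0,0],0.07],[[0,0,0],[0.06,-0.0145,0],0.07],[[0,0,0],[0.06,-0.0145,0],0.07],[[0,0,0],[0.06,-0.0145,0],0.07]]'

```text
time: 2.6
eef_pos: [0.5304, 0.1524, 0.2477]
tcp_rot: [0.546, 0.838, -0.0, -0.0]
contact_force: [-0.1, 0.3, 0.9]
opening: 0.823
finger_force: 0.0
```

Call:
drive_tool --moves '[[[0,0,0],[0.025,-0.014,0],0.07],[[0,0,0],[0,0,0],0.07],[[0,0,0],[0,0,0],0.07]]'

```text
time: 2.98
eef_pos: [0.5095, 0.1681, 0.2483]
tcp_rot: [0.546, 0.838, -0.0, 0.0]
contact_force: [0.4, 0.6, -0.1]
opening: 0.823
finger_force: 0.0
```

```bash
python3 -c "
from h import *
to([.487,.2165,.132],1.99)
c=snap('wrist','w1');print(c['fx'],c['cx'],c['cy'],proj(c,[.487,.2165,.155],1),proj(c,[.487,.2165,.110],1))
"
```

```text
t 2.98 p [0.5095 0.1681 0.2483] yaw 1.9865 turn [ 0.0002  0.0005 -0.0035] shift now-axes [ 0.0535 -0.0011  0.1163] target-axes [ 0.0534 -0.0008  0.1163]
309.70691628693146 320.0863674455146 206.24289740858705 (np.float64(319.3052388450394), np.float64(145.79079819608012)) (np.float64(319.43977447882696), np.float64(139.23447392657965))
```

View pics/w1.png

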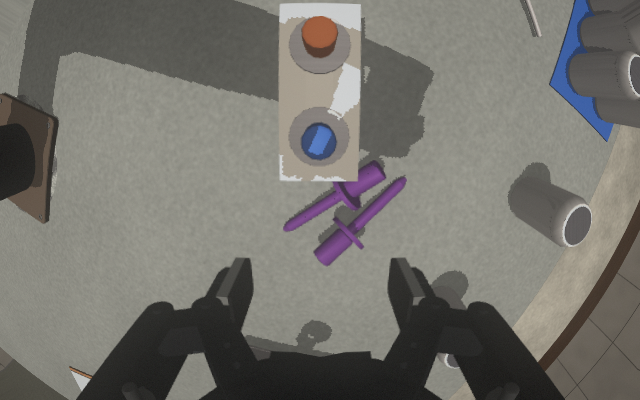

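The wrist view shows the blue grip at (319,141) and its flange at (319,136.5), with orange beyond at (319,37). The purple pins have toppled on the table at about (340,200) with no contact from the arm, and they are clear of the block.

```bash
python3 -c "
from h import *
c=load('w1');print(atz(c,319.5,136.5,.110,1))
m=cv2.inRange(cv2.cvtColor(c['image'],cv2.COLOR_RGB2HSV),(100,100,40),(128,255,255))[100:175,280:360]
ys,xs=np.nonzero(m);print(xs.min()+280,xs.max()+280,ys.min()+100,ys.max()+100)
for z in(.155,.11):
  pts=np.array([proj(c,[.487+.013*np.cos(a),.2165+.013*np.sin(a),z],1) for a in np.linspace(0,6.28,40)]);print(pts.min(0),pts.max(0))
"
```

```text
[0.48610311 0.2186697  0.11      ]
302 335 125 158
[300.9062557  127.53960855] [337.67832808 163.79451806]
[304.12099974 124.05896988] [334.73350479 154.2722207 ]
```

Call:
drive_tool --moves '[[[0,0,-0.0035],[0.055,-0.001,0],0.07],[[0,0,0],[0,0,0.04],0.07],[[0,0,0],[0,0,0.04],0.07],[[0,0,0],[0,0,0.02],0.07],[[0,0,0],[0,0,0.016],0.07]]'

```text
time: 3.65
eef_pos: [0.4865, 0.2175, 0.131]
tcp_rot: [0.545, 0.838, -0.0, -0.0]
contact_force: [-0.6, -0.8, -1.2]
opening: 0.824
finger_force: 0.0
```

Call:
drive_tool --moves '[[[0,0,0],[0,0,0],0.02],[[0,0,0],[0,0,0],0.02],[[0,0,0],[0,0,0],0.015],[[0,0,0],[0,0,0],0.015],[[0,0,0],[0,0,0],0.015]]' --grip_force 60

```text
time: 4.28
eef_pos: [0.487, 0.2186, 0.1339]
tcp_rot: [0.544, 0.839, 0.001, 0.001]
contact_force: [0.3, 0.1, 4.6]
opening: 0.29
finger_force: 59.1
```

```bash
python3 -c "
from h import *
to([.4865,.218,.132],1.99);s=ctrl.get_state();print(s['opening']*85.4,s['finger_force'],s['contact_force'])"
```

```text
t 4.28 p [0.487  0.2186 0.1339] yaw 1.9904 turn [0.0032 0.0009 0.0004] shift now-axes [-0.0003 -0.0007  0.0019] target-axes [-0.0003 -0.0007  0.0019]
24.74575128521126 59.11217272281647 [0.29329024 0.07875046 4.55470554]
```

Call:
drive_tool --moves '[[[0,0,0],[0,0,-0.02],0.015],[[0,0,0],[0,0,-0.04],0.015],[[0,0,0],[0,0,-0.04],0.015],[[0,0,0],[0,0,-0.04],0.015],[[0,0,0],[0,0,-0.04],0.015]]'

```text
time: 4.9
eef_pos: [0.4849, 0.2184, 0.3122]
tcp_rot: [0.544, 0.839, -0.001, -0.001]
contact_force: [0.8, -0.4, -0.8]
opening: 0.295
finger_force: 59.5
```

```bash
python3 -c "
from h import *
to([.593,-.1003,.314],1.99);s=ctrl.get_state();print(s['opening']*85.4,s['finger_force'],s['contact_force'])"
```

```text
t 4.9 p [0.4849 0.2184 0.3122] yaw 1.9905 turn [-0.0027 -0.0008  0.0005] shift now-axes [-0.335  -0.0311 -0.002 ] target-axes [-0.3351 -0.031  -0.0018]
25.167470738011286 59.4915908575058 [ 0.8378575  -0.39521923 -0.76363944]
```

Call:
drive_tool --moves '[[[0,0,0],[-0.04,-0.004,0],0.015],[[0,0,0],[-0.05,-0.005,0],0.015],[[0,0,0],[-0.05,-0.005,0],0.015],[[0,0,0],[-0.05,-0.005,0],0.015],[[0,0,0],[-0.05,-0.005,0],0.015]]'

```text
time: 5.52
eef_pos: [0.5613, -0.0117, 0.3109]
tcp_rot: [0.544, 0.839, -0.0, -0.001]
contact_force: [1.6, 0.1, -2.2]
opening: 0.292
finger_force: 59.6
```

Call:
drive_tool --moves '[[[0,0,0],[-0.05,-0.004,0],0.015],[[0,0,0],[-0.03,-0.002,0],0.015],[[0,0,0],[-0.015,-0.001,0],0.015],[[0,0,0],[0,0,0],0.015],[[0,0,0],[0,0,0],0.015]]'

```text
time: 6.15
eef_pos: [0.5936, -0.0989, 0.312]
tcp_rot: [0.544, 0.839, 0.0, -0.001]
contact_force: [-0.2, -0.0, -1.9]
opening: 0.288
finger_force: 59.6
```

```bash
python3 - <<'E'
from h import *
to([.593,-.1003,.314],1.99)
s=snap('scene','s2');t=snap('top','t2');w=snap('wrist','w2')
def crop(c,u,v,w=50,h=37): return cv2.resize(c['image'][max(0,v-h):v+h,u-w:u+w,::-1],(400,296),interpolation=cv2.INTER_CUBIC)
print([(c['cx'],c['cy']) for c in (s,t,w)])
cv2.imwrite('pics/c2.png',np.vstack([np.hstack([crop(s,272,300,80,59),crop(t,448,195,80,59)]),np.hstack([crop(w,320,200,120,89),crop(w,320,120,120,89)])]))
E
```

```text
t 6.15 p [ 0.5936 -0.0989  0.312 ] yaw 1.9915 turn [-0.0004 -0.0012  0.0015] shift now-axes [-0.001  -0.0012 -0.002 ] target-axes [-0.001  -0.0012 -0.002 ]
[(320.3218345119113, 199.71660160042083), (327.14697082945816, 201.74009058947746), (320.0863674455146, 206.24289740858705)]
```

View pics/c2.png

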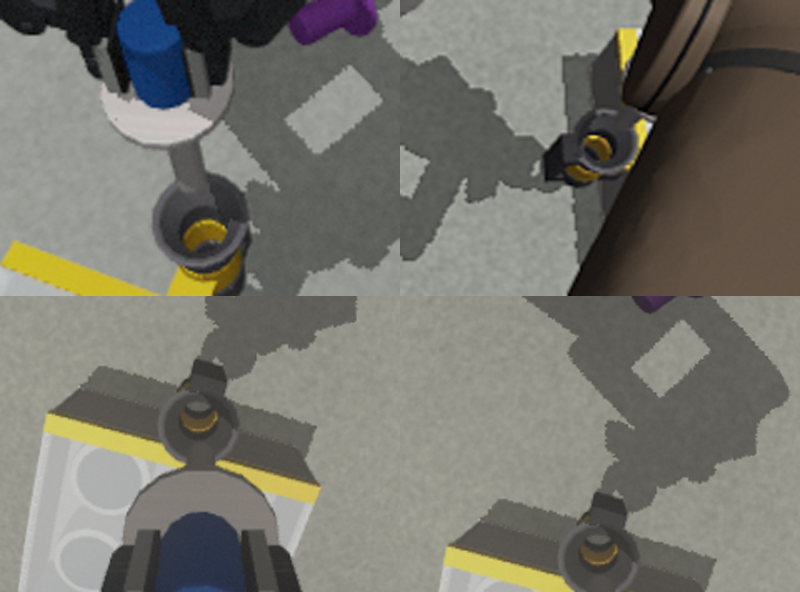

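The crops show the pin held upright with its nose at scene ≈(270,316), just above the mouth. In the wrist view the mouth rim is centred at ≈(319,190), with the shaft pointing at it. I'll check both numerically.

```bash
python3 - <<'E'
from h import *
s,w=load('s2'),load('w2')
_,p,R=pose()
print('mouth wrist',atz(w,319.1,190.2,.146,1))
for z in(.302,.29,.288,.200,.190): print(z,proj(s,[p[0],p[1],z]),proj(w,[p[0],p[1],z],1))
c=lambda im,x0,y0,x1,y1:cv2.resize(im[y0:y1,x0:x1,::-1],(400,400),interpolation=cv2.INTER_CUBIC)
cv2.imwrite('pics/c3.png',np.hstack([c(s['image'],230,275,310,355),c(w['image'],280,160,360,240)]))
E
```

```text
mouth wrist [ 0.59199893 -0.09869554  0.146     ]
0.302 (np.float64(256.4586529830787), np.float64(265.7394971794009)) (np.float64(321.2026445653415), np.float64(273.9980950527769))
0.29 (np.float64(258.05362304042444), np.float64(271.8597466739763)) (np.float64(321.13502900952034), np.float64(262.66961990775644))
0.288 (np.float64(258.3121524262935), np.float64(272.8517805594471)) (np.float64(321.12451277981063), np.float64(260.9172215124742))
0.2 (np.float64(267.97510297754866), np.float64(309.93063853239477)) (np.float64(320.8060264964151), np.float64(208.9871123504698))
0.19 (np.float64(268.89614043702215), np.float64(313.4648610213162)) (np.float64(320.78199248834306), np.float64(205.1535741772995))
```

View pics/c3.png

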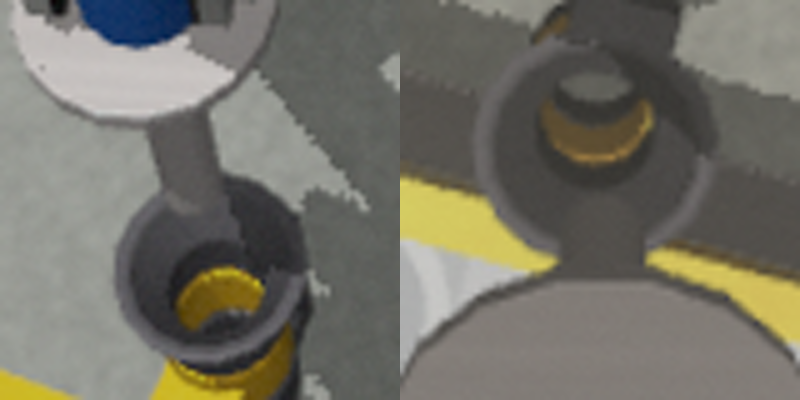

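The nose is within about 1–2 mm of the mouth axis, and the bore clearance is ±5 mm. I'll descend gently.

Call:
drive_tool --moves '[[[0,0,0],[0,-0.001,0.012],0.015],[[0,0,0],[0,0,0.018],0.015],[[0,0,0],[0,0,0.018],0.015],[[0,0,0],[0,0,0.018],0.015],[[0,0,0],[0,0,0],0.015]]'

```text
time: 6.92
eef_pos: [0.5918, -0.1002, 0.2431]
tcp_rot: [0.544, 0.839, -0.001, -0.003]
contact_force: [0.6, 0.3, -1.2]
opening: 0.286
finger_force: 59.6
```

Call:
drive_tool --moves '[[[0,0,0],[0,0,0.015],0.015],[[0,0,0],[0,0,0.015],0.015],[[0,0,0],[0,0,0.015],0.015],[[0,0,0],[0,0,0],0.015]]'

```text
time: 7.42
eef_pos: [0.592, -0.1002, 0.1989]
tcp_rot: [0.544, 0.839, -0.0, -0.002]
contact_force: [0.6, -1.2, -0.9]
opening: 0.293
finger_force: 59.6
```

Call:
drive_tool --moves '[[[0,0,0],[0,0,0.012],0.015],[[0,0,0],[0,0,0.01],0.015],[[0,0,0],[0,0,0.004],0.015],[[0,0,0],[0,0,0],0.015]]'

```text
time: 7.92
eef_pos: [0.5933, -0.1006, 0.1759]
tcp_rot: [0.544, 0.839, 0.0, 0.0]
contact_force: [-0.8, 0.6, 1.5]
opening: 0.29
finger_force: 59.7
```

Call:
drive_tool --moves '[[[0,0,0],[0,0,0.002],0.015],[[0,0,0],[0,0,0],0.015]]'

```text
time: 8.18
eef_pos: [0.5934, -0.1006, 0.1758]
tcp_rot: [0.544, 0.839, -0.0, 0.0]
contact_force: [-4.7, 1.0, 8.6]
opening: 0.288
finger_force: 60.6
```

The flange is on the rim: TCP z is 0.1758, against 0.1759 expected. Now I'll release.

Call:
drive_tool --moves '[[[0,0,0],[0,0,-0.003],0.015],[[0,0,0],[0,0,0],0.06],[[0,0,0],[0,0,0],0.07],[[0,0,0],[0,0,0],0.07],[[0,0,0],[0,0,-0.01],0.07]]'

```text
time: 8.8
eef_pos: [0.5925, -0.1004, 0.1855]
tcp_rot: [0.544, 0.839, -0.0, -0.001]
contact_force: [0.1, 0.5, -0.0]
opening: 0.818
finger_force: 0.0
```

Call:
drive_tool --moves '[[[0,0,0],[0,0,-0.025],0.07],[[0,0,0],[0,0,-0.04],0.07],[[0,0,0],[0,0,-0.04],0.07],[[0,0,0],[0.06,0,0],0.07],[[0,0,0],[0,0,0],0.07]]'

```text
time: 9.43
eef_pos: [0.5679, -0.0434, 0.2929]
tcp_rot: [0.543, 0.84, 0.001, 0.001]
contact_force: [0.6, -0.8, -0.1]
opening: 0.82
finger_force: 0.0
```

```bash
python3 - <<'E'
from h import *
to([.593,-.1003,.314])
s=snap('scene','s4')['image'];w=snap('wrist','w4')['image']
s=s.copy();cv2.imwrite('pics/c4.png',np.hstack([cv2.resize(x[:,:,::-1],(400,400)) for x in (s[100:400,170:470],w[:,120:520])]))
E
```

```text
t 9.43 p [ 0.5679 -0.0434  0.2929] yaw 1.9936 turn [0.0017 0.0006 0.    ] shift now-axes [-0.0622 -0.0004 -0.0211] target-axes [-0.0622 -0.0005 -0.0211]
```

View pics/c4.png

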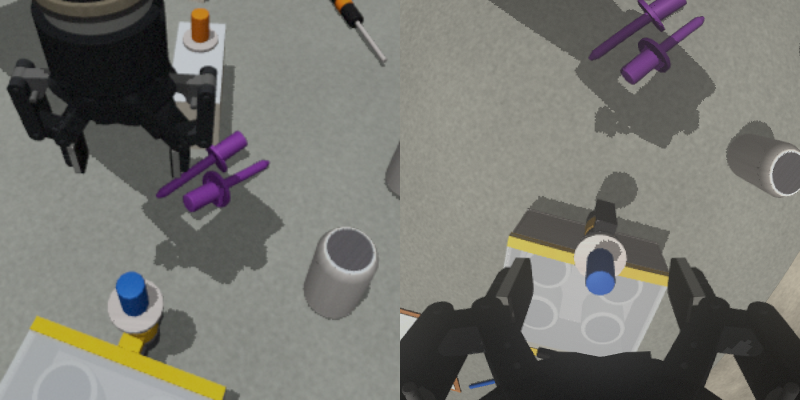

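The blue pin stands upright in the hinge with its flange on the rim (scene ≈(268,310)). The lid is flat, the orange pin is still in the block, and the gripper is clear. One last numeric check, then I'll hand in.

```bash
python3 - <<'E'
from h import *
s=load('s4'); m=cv2.inRange(cv2.cvtColor(s['image'],cv2.COLOR_RGB2HSV),(100,120,40),(128,255,255))[280:350,240:300]
ys,xs=np.nonzero(m);print(xs.min()+240,xs.max()+240,ys.min()+280,ys.max()+280)
d=0.
for off in(0,.01):
  q=np.array([proj(s,[.5928+.013*np.cos(a),-.1003+.013*np.sin(a),z+off]) for a in np.linspace(0,6.28,40) for z in(.152,.197)]);e=q.min(0),q.max(0);print(off,e)
  if off==0:d=abs(e[0][1]-(ys.min()+280))
if d<5: print(ctrl.sign_off())
E
```

```text
257 280 304 336
0 (array([255.52487042, 301.01702097]), array([281.37428856, 336.8941708 ]))
0.01 (array([254.36411442, 297.29185205]), array([280.70382724, 333.88814224]))
the job is handed in; nothing more can be done
None
```

The hinge pin is down through all three knuckles with its flange on the top rim and released; the orange latch pin is still in the block, the lid is lying closed, and I have handed the job in (two purple pins toppled on the table during the approach, with no contact force registered).

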